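Hang a test tile in self-closing tongs

TASK

Take the self-closing tongs from the drip stand, squeeze their blue handle pads so that the jaws open, lower them over the terracotta test tile in the rack and press gently until the tile's top edge bears on the black depth stop between the jaws (it is set differently each time), then, still pressing, let the jaws spring shut on it. Hang the tongs with the tile back in the stand, with the collar seated flat between the stand's lips, and let go. The bisque is brittle: feel for the stop slowly, do not press or knock it hard, handle it with the tongs only, and leave the white tile, the bowl and the vase alone.

Things in the scene. Friction and masses are not known exactly. Their poses are not given: they have to be found in the camera images.
- tongs_grip (a point): Centre of the two blue handle pads of the loose, upright self-closing steel tongs (140 g); own z up along the tongs, own y the line along which pads and jaws move. Pads 22 mm wide (x), 36 mm tall (18 mm up and down from here), outer faces 40 mm apart at rest. A tail 18 x 13 mm rises to 34 mm above. At the start the tongs hang empty in the stand, axes along the stand's.
- jaw_l (a joint): Travel of the arm with the pad on the tongs' +y side (m): 0 shut (sprung, jaw gap 5 mm), 0.0025 gripping the 10 mm tile (pads 35 mm apart), 0.008 fully open (gap 21 mm, pads 24 mm apart). Squeezing the pads starts to open at 10 N and is full at 13.5 N; use 20 to 40 N. A hold of 4 to 7 N carries the tongs with jaws shut. The spring presses a gripped tile with 11 N, less the hand's hold.
- jaw_r (a joint): Travel of the arm whose pad is on the tongs' -y side (m), as jaw_l.
- tile_center (a point): Centre of the loose terracotta-coloured test tile to be hung: 40 (own x) x 10 thick (own y) x 70 mm tall (own z), 55 g, upright in a slot of the rack, in line with the rack, top edge 35 mm above this point and 45 mm above the rack. It may lean slightly. The tongs' y goes along its thickness. Press it down with 3 to 8 N; a push or knock of over 16 N breaks it, so meet it slowly (under 10 mm/s).
- white_tile_center (a point): Centre of a white tile of the same size in the other slot of the rack, 60 mm away in the thickness direction; leave it.
- rack: Fixed grey rack block 70 (x) x 130 (y) x 40 mm tall, origin at the centre of its underside; two slots 25 mm deep, 30 mm either side of the centre along y, about 2 mm wider than the tiles. Which tile is in which slot varies.
- stand_seat (a point): Centre of the seat of the fixed steel drip stand, on the top face of its two prongs, 140 mm above the table. The tongs' collar rests here inside lips 5 mm high with 2.2 mm of play each way, tongs_grip then 48 mm straight above. A shallow tray (top 12 mm above the table) lies below; the two back posts begin 58 mm away in own +x.
- bowl: Small loose terracotta bowl, 100 mm across, 50 mm tall, origin at the centre of its underside; leave it.
- vase: Loose grey clay vase, 72 mm across, 130 mm tall, origin at the centre of its underside; leave it.
- tongs_collar (a point): Centre of the underside of the tongs' flat collar, 44 (x) x 52 (y) x 4 mm, 48 mm below tongs_grip; this face rests on the stand's prongs. Jaw plates, 24 mm wide (x), 4 mm thick, 22 mm tall, reach down to 98 mm below tongs_grip. Between them is the black depth stop, 26 x 9 mm, clamped at a depth set differently each time: its underside is 66 to 88 mm below tongs_grip. Find it by feel.
- stand_mouth (a point): Open end of the stand's fork, 44 mm from the seat in the stand's own -x, at the same height. The prongs run along own x with a free gap of 32 mm (y) between them. Tongs with the tile gripped (18 mm over the jaws) pass down through the gap from above, or come in from this end with the collar more than 5 mm above the prongs.
Mind the look-alikes: they are no part of the job. What is shaped like the part that bears tongs_grip but green or red is not meant.

How it is judged:
On the way, in this order (a step that is already met when the one before it is completed fails the run):
1. the tongs are out of the stand, held over the tile with both jaws squeezed open (horizontal distance between tongs_grip and tile_center below 0.02 m and value of joint each of jaw_l, jaw_r above 0.005 m), for 0.1 s.
2. the tile is pressed down on the rack by the stop (over 2 N) while the jaws are open around it and clear of it (contact force between tile and rack above 2 N and horizontal distance between tongs_grip and tile_center below 0.02 m and value of joint each of jaw_l, jaw_r above 0.004 m and contact force between each of jaw_l, jaw_r and tile below 0.5 N), for 0.1 s.
3. both jaws have closed on the tile (over 3 N each) while it is still pressed down (over 1.5 N on the rack) (contact force between tile and rack above 1.5 N and contact force between each of jaw_l, jaw_r and tile above 3 N), for 0.2 s.
At the end, for the whole second after the job is handed in: The tongs hang with the collar flat in the stand's seat (within 6 mm, 2.5 mm in height, tilt under 0.06 rad), both jaws gripping the terracotta tile (over 3 N each), its centre 99 to 125 mm below tongs_grip and the tile square to the tongs within 0.1 rad; all at rest (horizontal distance between tongs_grip and stand_seat below 0.006 m and z of tongs_grip in the frame of stand_seat between 0.0455 and 0.0505 m and angle between tongs_grip's own z axis and vertical below 0.06 rad and z of tile_center in the frame of tongs_grip between -0.125 and -0.099 m and angle between the z axis of tile_center and the z axis of tongs_grip, either way round below 0.1 rad and contact force between each of jaw_l, jaw_r and tile above 3 N and linear speed of each of tile, tongs below 0.03 m/s); the robot touches nothing.
It fails at once if the terracotta tile is pressed on the rack with more than 16 N (contact force between tile and rack above 16 N).
It fails at once if the robot itself touches the terracotta tile (contact force between any of the arm, the fingers and tile above 0.5 N).
It fails at once if a jaw is driven against the tile with more than 30 N (contact force between any of jaw_l, jaw_r and tile above 30 N).
It fails at once if the white tile is disturbed by more than 6 mm (distance of white_tile_center from where it was at the start of the episode above 0.006 m).
It fails at once if the bowl or the vase is moved by more than 10 mm (distance of any of bowl, vase from where it was at the start of the episode above 0.01 m).
It also fails if it takes over 64 s, if anything falls off the work surface, if the arm or the gripper's body presses on something with over 40 N, if the wrist force passes 120 N, or if a joint passes its speed limit or range.

ROBOT

A 6-joint arm with a two-finger parallel gripper is mounted at the origin on the work surface. World frame = base frame: x ahead of the robot, y to its left, z up, the work surface at z = 0. Lengths are in m, angles in rad, forces in N, time in s.
With the tool pointing down it reaches from about 0.35 to 0.875 m from the base axis. Payload 4.2 kg.
Tool frame: the origin (TCP) lies midway between the tips of the shut fingers; the grasp point (between the pads) lies 19 mm behind it; x points along the fingers, z is the direction in which the jaws open and shut, and the axes are right-handed (so a half turn about x gives the same grasp; the last joint's range is limited). The gripper opens to 87 mm and grips with 3 to 60 N. Pads are 19 mm wide; open, the fingers measure 117 mm over their backs; the gripper's body (75 mm by 190 mm) begins 51 mm behind the grasp point.
Start: joints at [-0.879, 0.385, 0.008, 0, -1.194, -0.259], TCP at [0.262, -0.567, 0.223] pointing down, gripper open.
Joint ranges: [-3.14, 3.14], [-1.21, 2.06], [-1.07, 1.41], [-3.16, 2.05], [-2.99, -0.16], [-3.1, 3.1]. Speed limits (rad/s): [2.79, 2.79, 3.14, 3.14, 3.14, 3.14].

INTERFACE

Orientations are given as a 3x3 rotation matrix whose columns are the frame's x, y, z axes.
In Python, from bench import robot gives the robot as it stands.
- The arm moves only by the tool drive_tool, never from a script. Its argument "plan" is a list of rows, each a list of 3 entries, a list of its own where there are three numbers: the turn, a rotation vector about the tool's x, y, z in units of 5 degrees (1.0 is 5 degrees), then the shift along the tool's x, y, z in mm, then the closure, from -1 (fully open) to 1 (shut). A call has 1 to 8 rows; each row shifts and turns the commanded pose from where the row before left it, along the tool's axes as they then stand; what a row does not reach is not made up. A row lasts 1/12 s, in which the tool goes at most 41.7 mm and 7.16 degrees, less where a joint would pass 70% of its speed; a pose out of reach is approached as far as the arm can. A call with a gripper value outside its range is refused whole. The fingers move at their own pace and stop on an object; "squeeze" is the grip in N (left out, the last holds). Time passes only in rows, so rows that do not move let the fingers close. It gives the time, the measured TCP pose, the force and the opening at its end, in the units of the state.
- robot.read_state(): the state, without advancing time (a new reading comes with each control period).
- robot.read_camera(name): name is "side" or "top"; returns the picture (400x640x3 uint8, red, green, blue); there is no depth.
- robot.camera_model(name): a dict with "camera_matrix" (3x3 intrinsics, pixels), "distortion" ([k1, k2, p1, p2, k3] as OpenCV has them; the pictures are not rectified), "eye" and "orientation" of the camera in the world. Camera axes: x right, y down, z forward; pixel columns grow to the right and rows downward; lengths in m; the calibration is good to about 2 mm. A picture is of the moment at which its call begins. camera_model takes no time and is no camera call.
- robot.close_job(): hands the job in, once; it reports no verdict.
The state is a dict: "time_s": time; "joints": joint angles; "qvel": joint speeds; "effort": joint torques, N m; "eef_pos": TCP position; "tool_rot": TCP orientation; "wrist_force": force on the tool from outside, world axes, zero at the start; "moment": the same for the moment, N m; "finger_gap": finger opening in m.
Only numpy, scipy, OpenCV 4.12 (cv2) and the standard library are available. Lean on these libraries where they do the work, as an engineer would, in place of code of your own. Each camera call takes 0.05 s, during which the arm holds its last target.

## Working session

There is one attempt and no reset: what is moved stays moved. The work goes in short steps, Python scripts to look and compute and a tool call to move; the robot and the scene stay as the last step left them, time stands still between calls to the robot, and variables do not carry over. Pictures are saved under pics/ and viewed, and the job is handed in when it is done.

Besides the shell and the picture viewer there is one more tool, called after "Call:" as name(argument=value, ...) on one line, values as JSON. drive_tool: Moves the arm, as the interface text tells. Its arguments: {"type":"object","properties":{"plan":{"type":"array","items":{"type":"array"}},"squeeze":{"type":"number"}},"required":["plan"]}

```bash
ls; mkdir -p pics; python3 - <<'E'
from bench import robot
import cv2
s=robot.read_state()
for k,v in s.items(): print(k,v)
for n in("side","top"):
    m=robot.camera_model(n); print(n,m)
    cv2.imwrite(f"pics/{n}0.png",robot.read_camera(n)[:,:,::-1])
E
```

```text
pics
time_s 0.0
joints [-8.79417735e-01  3.85586860e-01  6.61844919e-03 -5.11967423e-04
 -1.19397605e+00 -2.58648172e-01]
qvel [-0.00054989 -0.00109781  0.00079063  0.00036944  0.00105802  0.00019364]
effort [ 5.19967107e-04 -3.90664709e+01  1.87410539e+01  4.22009736e+00
  1.09809585e-02 -1.72517030e-04]
eef_pos [ 0.26189089 -0.56682324  0.22143649]
tool_rot [[-1.00288573e-03 -9.07903284e-01 -4.19178507e-01]
 [ 1.95834166e-03 -4.19179698e-01  9.07901176e-01]
 [-9.99997580e-01  8.96263991e-05  2.19837416e-03]]
wrist_force [-0.53557804 -0.73155699  1.08845436]
moment [ 0.02259945 -0.04461877 -0.00879257]
finger_gap 0.0871279944698018
side {'camera_matrix': array([[405.30963129,   0.        , 324.98371396],
       [  0.        , 405.30963129, 196.22356391],
       [  0.        ,   0.        ,   1.        ]]), 'distortion': array([-0.02422455,  0.        ,  0.        ,  0.        ,  0.        ]), 'eye': array([ 0.48261457, -0.9365432 ,  0.7183791 ]), 'orientation': array([[ 0.98676676, -0.08394138,  0.13872707],
       [-0.16209482, -0.53219055,  0.83096239],
       [ 0.00407711, -0.84245301, -0.53875441]])}
top {'camera_matrix': array([[508.5982414 ,   0.        , 323.50123288],
       [  0.        , 508.5982414 , 199.47572578],
       [  0.        ,   0.        ,   1.        ]]), 'distortion': array([-0.10589626,  0.        ,  0.        ,  0.        ,  0.        ]), 'eye': array([ 0.39610203, -0.01595055,  1.42829596]), 'orientation': array([[ 8.81914873e-04, -9.84680949e-01,  1.74363559e-01],
       [-9.99983065e-01, -1.87141910e-03, -5.51061704e-03],
       [ 5.75250691e-03, -1.74355746e-01, -9.84665924e-01]])}
```

View pics/side0.png

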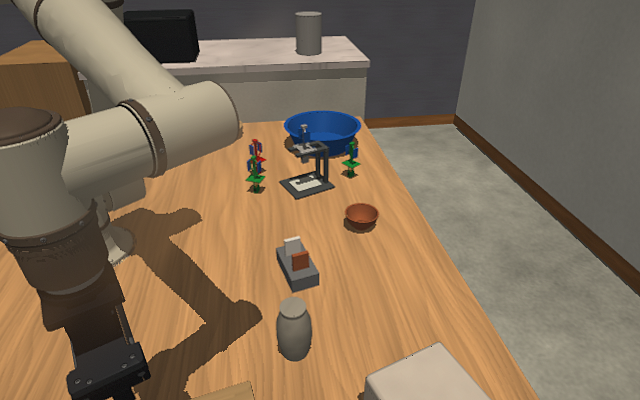

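View pics/top0.png

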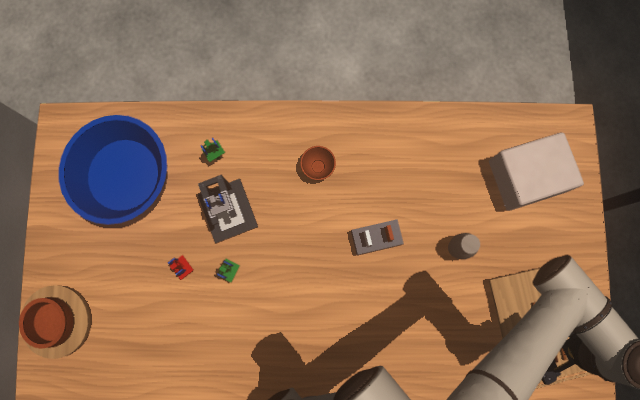

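The side view shows the stand with the tongs near (305,150), the rack near (297,265) with the white tile at the back and the terracotta tile in front, the bowl at (362,216) and the vase at (293,330). In the top view the stand is at (225,208) and the rack at (375,237). Next I'll zoom in.

```bash
cat > h.py <<'E'
import numpy as np, cv2
from bench import robot
def model(n):
    m=robot.camera_model(n); return np.array(m["camera_matrix"]),np.array(m["distortion"]),np.array(m["eye"]),np.array(m["orientation"])
def ray(n,px):
    K,d,e,R=model(n)
    p=cv2.undistortPoints(np.array(px,float).reshape(-1,1,2),K,d).reshape(-1,2)
    v=np.c_[p,np.ones(len(p))]@R.T
    return e,v
def onz(n,px,z):
    e,v=ray(n,px); t=(z-e[2])/v[:,2]; return e+v*t[:,None]
def proj(n,P):
    K,d,e,R=model(n)
    rv=cv2.Rodrigues(R.T)[0]; return cv2.projectPoints(np.array(P,float).reshape(-1,1,3),rv,-R.T@e,K,d)[0].reshape(-1,2)
def tri(pt,ps):
    out=[]
    for a,b in zip(np.array(pt,float).reshape(-1,2),np.array(ps,float).reshape(-1,2)):
        A=np.zeros((3,3));B=np.zeros(3)
        for n,p in(("top",a),("side",b)):
            e,v=ray(n,p);v=v[0]/np.linalg.norm(v[0]);M=np.eye(3)-np.outer(v,v);A+=M;B+=M@e
        out.append(np.linalg.solve(A,B))
    return np.array(out)
def crop(img,x0,y0,x1,y1,s,name):
    cv2.imwrite(name,cv2.resize(img[y0:y1,x0:x1],None,fx=s,fy=s,interpolation=cv2.INTER_CUBIC))
E
python3 - <<'E'
import cv2,numpy as np
from h import crop
t=cv2.imread("pics/top0.png");s=cv2.imread("pics/side0.png")
a=cv2.resize(t[170:250,190:265],None,fx=8,fy=8,interpolation=cv2.INTER_CUBIC);
crop(t,190,170,265,245,8,"pics/t_stand.png");crop(t,340,210,415,265,8,"pics/t_rack.png")
crop(s,270,115,340,205,6,"pics/s_stand.png");crop(s,265,225,330,295,8,"pics/s_rack.png")
E
```

```text
(no output)
```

View pics/t_stand.png

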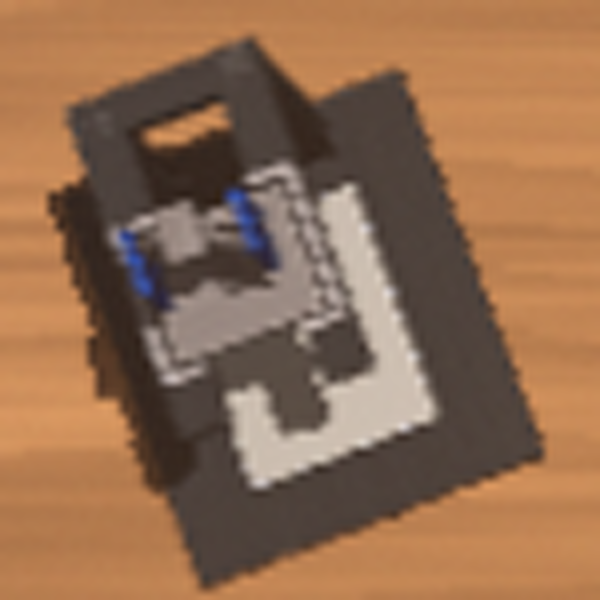

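View pics/s_stand.png

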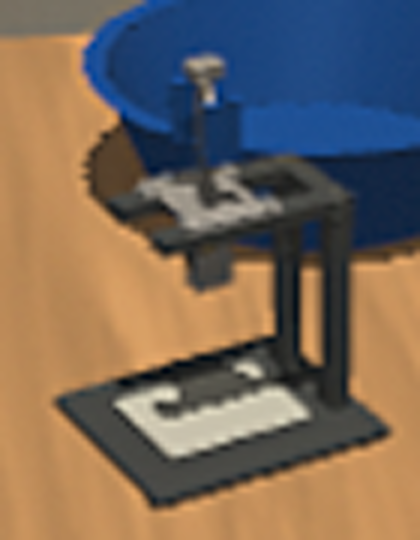

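View pics/t_rack.png

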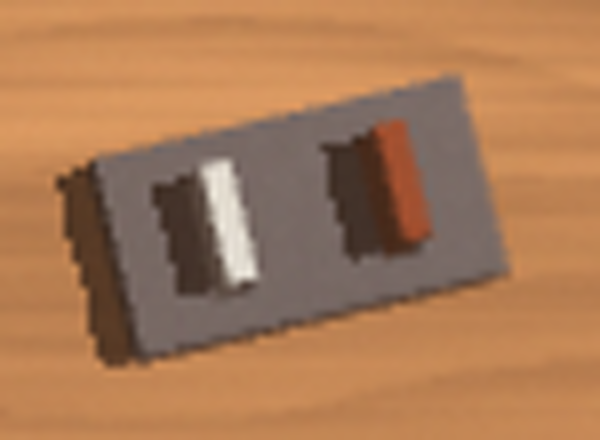

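View pics/s_rack.png

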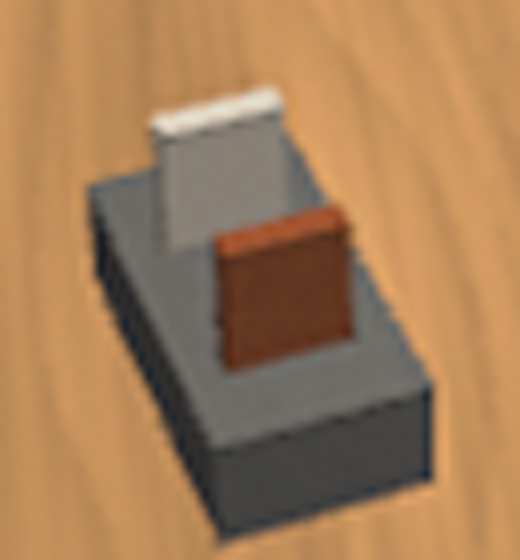

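```bash
python3 - <<'E'
from h import *
np.set_printoptions(precision=4,suppress=True)
c=lambda pts,s,x0,y0:(np.array(pts,float)+.5)/s-.5+[x0,y0]
ang=lambda a,b:np.degrees(np.arctan2(*(b-a)[[1,0]]))
R=onz("top",c([(95,160),(460,75),(510,270),(140,360)],8,340,210),.04)
print("rack",R,R.mean(0),[np.linalg.norm(R[i]-R[i-1]) for i in range(4)],[ang(R[i-1],R[i]) for i in range(4)])
R=onz("side",c([(90,187),(430,385),(220,445)],8,265,225),.04);print("rack side",R, "cen",(R[0]+R[1])/2,ang(R[0],R[2]),ang(R[2],R[1]))
T=onz("top",c([(377,127),(405,118),(430,233),(402,247)],8,340,210),.085);print("tile top",T,T.mean(0),ang(T[3],T[0]),ang(T[2],T[1]))
T=onz("side",c([(217,237),(335,207),(350,222),(222,252)],8,265,225),.085);print("tile side",T,T.mean(0),ang(T[0],T[1]))
W=onz("top",c([(200,165),(230,158),(258,277),(230,288)],8,340,210),.085);print("white",W.mean(0))
S=onz("top",c([(400,70),(545,455),(205,590)],8,190,170),.012);print("tray",S,(S[0]+S[2])/2,ang(S[1],S[0]),ang(S[2],S[1]))
F=onz("top",c([(70,107),(250,38)],8,190,170),.14);print("frame back",F,F.mean(0),ang(F[1],F[0]))
L=onz("top",c([(110,232),(285,165),(350,312),(175,385)],8,190,170),.145);print("lips",L,L.mean(0),[ang(L[i-1],L[i]) for i in range(4)])
P=onz("top",c([(123,232),(240,190),(162,305),(270,265)],8,190,170),.206);print("pads",P,P.mean(0),ang(P[1],P[0]))
P=onz("top",c([(182,207)],8,190,170),.222);print("tail",P)
P=onz("side",c([(204,60)],6,270,115),.222);print("tail side",P)
P=onz("side",c([(206,92)],6,270,115),.206);print("pads side",P)
P=onz("side",c([(110,203),(158,240)],6,270,115),.14);print("prong ends",P,P.mean(0))
E
```

```text
rack [[ 0.5582 -0.1005  0.04  ]
 [ 0.5877 -0.227   0.04  ]
 [ 0.5203 -0.2427  0.04  ]
 [ 0.4896 -0.1153  0.04  ]] [ 0.539  -0.1714  0.04  ] [np.float64(0.07012636989524267), np.float64(0.12986783239705643), np.float64(0.06925903877880632), np.float64(0.1309932820223075)] [np.float64(12.198234215727082), np.float64(-76.84663289964983), np.float64(-166.88495621910448), np.float64(103.5284808298885)]
rack side [[ 0.4912 -0.1157  0.04  ]
 [ 0.5863 -0.2239  0.04  ]
 [ 0.5216 -0.2392  0.04  ]] cen [ 0.5387 -0.1698  0.04  ] -76.16533152514297 13.332110963689022
tile top [[ 0.564  -0.1919  0.085 ]
 [ 0.567  -0.2014  0.085 ]
 [ 0.5286 -0.2089  0.085 ]
 [ 0.5239 -0.1995  0.085 ]] [ 0.5459 -0.2004  0.085 ] 10.680637236399278 11.114948709107866
tile side [[ 0.5264 -0.199   0.085 ]
 [ 0.5626 -0.1909  0.085 ]
 [ 0.5662 -0.1984  0.085 ]
 [ 0.5272 -0.2059  0.085 ]] [ 0.5456 -0.1986  0.085 ] 12.57442130768511
white [ 0.5323 -0.1422  0.085 ]
tray [[0.7078 0.2158 0.012 ]
 [0.5697 0.1607 0.012 ]
 [0.5218 0.279  0.012 ]] [0.6148 0.2474 0.012 ] 21.770722997934083 -67.94128856766801
frame back [[0.6673 0.3025 0.14  ]
 [0.6903 0.2443 0.14  ]] [0.6788 0.2734 0.14  ] 111.55794132644455
lips [[0.6251 0.2864 0.145 ]
 [0.6472 0.2304 0.145 ]
 [0.5993 0.2078 0.145 ]
 [0.5755 0.2633 0.145 ]] [0.6118 0.247  0.145 ] [np.float64(24.90763662608111), np.float64(-68.52027577729532), np.float64(-154.7395967566286), np.float64(113.15440570074625)]
pads [[0.6143 0.268  0.206 ]
 [0.6274 0.2323 0.206 ]
 [0.5916 0.255  0.206 ]
 [0.6041 0.2222 0.206 ]] [0.6094 0.2444 0.206 ] 110.23179426846652
tail [[0.6191 0.2465 0.222 ]]
tail side [[0.6117 0.252  0.222 ]]
pads side [[0.6118 0.2472 0.206 ]]
prong ends [[0.5594 0.2586 0.14  ]
 [0.5805 0.2105 0.14  ]] [0.5699 0.2345 0.14  ]
```

Call:
drive_tool(plan=[[[0,0,0],[-6,-27,24],-1],[[0,0,0],[-6,-27,24],-1],[[0,0,0],[-6,-27,24],-1],[[0,0,0],[-6,-27,24],-1],[[0,0,0],[-6,-27,24],-1],[[0,0,0],[-6,-27,24],-1],[[0,0,0],[-6,-27,24],-1],[[0,0,0],[-6,-27,24],-1]], squeeze=30)

```text
time_s: 0.77
eef_pos: [0.3777, -0.3007, 0.2705]
tool_rot: [[-0.0, -0.908, -0.419], [0.0, -0.419, 0.908], [-1.0, 0.0, 0.001]]
wrist_force: [1.5, -0.4, -0.9]
finger_gap: 0.0868
```

Call:
drive_tool(plan=[[[0,0,0],[-1,-27,24],-1],[[0,0,0],[-1,-27,24],-1],[[0,0,0],[-1,-27,24],-1],[[0,0,0],[-1,-27,24],-1],[[0,0,0],[-1,-27,24],-1],[[0,0,0],[-1,-27,24],-1],[[0,0,0],[-1,-27,24],-1],[[0,0,0],[-1,-27,24],-1]])

```text
time_s: 1.43
eef_pos: [0.4933, -0.0357, 0.2784]
tool_rot: [[-0.0, -0.908, -0.42], [0.0, -0.42, 0.908], [-1.0, 0.0, 0.0]]
wrist_force: [-0.0, -1.4, 0.9]
finger_gap: 0.0875
```

Call:
drive_tool(plan=[[[0,0,0],[0,-27,24],-1],[[0,0,0],[0,-27,24],-1],[[0,0,0],[0,-27,24],-1],[[0,0,0],[0,-27,24],-1],[[0,0,0],[0,-27,24],-1],[[0,0,0],[0,-27,24],-1],[[0,0,0],[0,0,0],-1],[[0,0,0],[0,0,0],-1]])

```text
time_s: 2.1
eef_pos: [0.5799, 0.1626, 0.2769]
tool_rot: [[-0.003, -0.907, -0.421], [-0.001, -0.421, 0.907], [-1.0, 0.003, 0.0]]
wrist_force: [-0.1, 0.5, -0.2]
finger_gap: 0.087
```

Call:
drive_tool(plan=[[[0.56,0,0],[0,0,0],-1],[[0,0,0],[0,-20.4,22],-1],[[0,0,0],[0,-20.4,22],-1],[[0,0,0],[0,-20.4,22],-1],[[0,0,0],[0,0,0],-1],[[0,0,0],[0,0,0],-1],[[0,0,0],[0,0,0],-1]])

```text
time_s: 2.68
eef_pos: [0.6115, 0.244, 0.2784]
tool_rot: [[-0.001, -0.927, -0.374], [-0.001, -0.374, 0.927], [-1.0, 0.001, -0.0]]
wrist_force: [-0.1, 0.3, -0.7]
finger_gap: 0.0871
```

```bash
python3 - <<'E'
from h import *
t=robot.read_camera("top")[:,:,::-1];s=robot.read_camera("side")[:,:,::-1]
crop(t,170,140,290,230,6,"pics/t1.png");crop(s,250,60,370,210,4,"pics/s1.png")
E
```

```text
(no output)
```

View pics/s1.png

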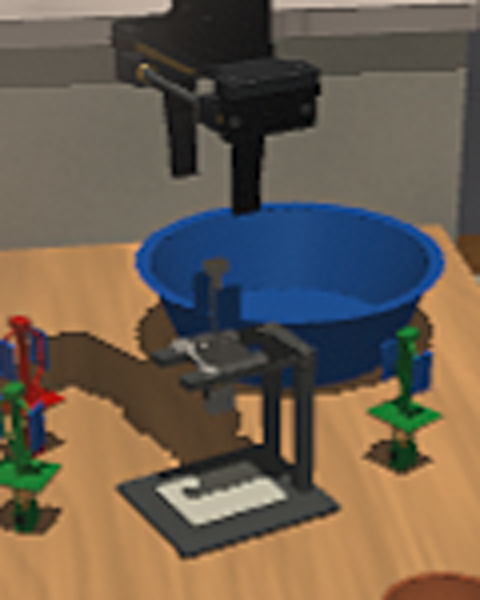

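View pics/t1.png

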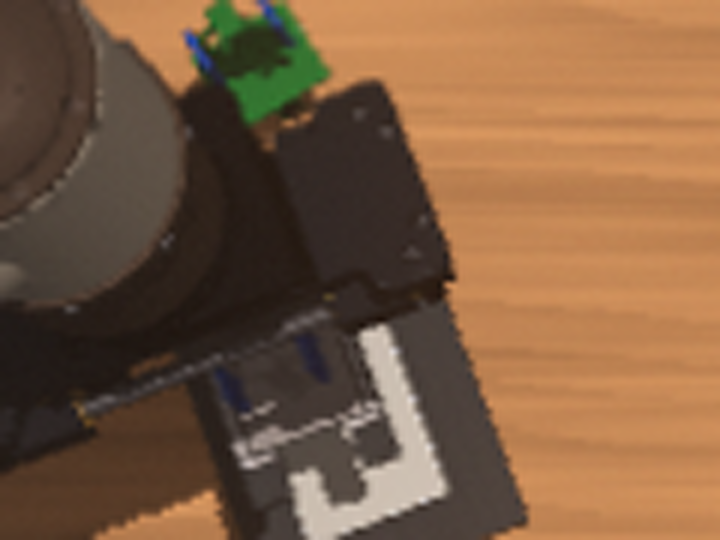

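Call:
drive_tool(plan=[[[0,0,0],[20,-1,2.8],-1],[[0,0,0],[20,0,0],-1],[[0,0,0],[20,0,0],-1],[[0,0,0],[20,0,0],-1],[[0,0,0],[15,0,0],-1],[[0,0,0],[10,0,0],-1],[[0,0,0],[4,0,0],-1],[[0,0,0],[0,0,0],-1]], squeeze=6)

```text
time_s: 3.45
eef_pos: [0.6116, 0.2474, 0.1692]
tool_rot: [[-0.001, -0.927, -0.374], [-0.001, -0.374, 0.927], [-1.0, 0.001, -0.0]]
wrist_force: [-0.2, -0.1, 0.0]
finger_gap: 0.0873
```

Call:
drive_tool(plan=[[[0,0,0],[0,0,0],-0.2],[[0,0,0],[0,0,0],0],[[0,0,0],[0,0,0],0],[[0,0,0],[0,0,0],0.05],[[0,0,0],[0,0,0],0.05],[[0,0,0],[0,0,0],0.05]])

```text
time_s: 3.95
eef_pos: [0.6119, 0.2483, 0.1699]
tool_rot: [[0.001, -0.927, -0.375], [0.0, -0.375, 0.927], [-1.0, -0.001, 0.0]]
wrist_force: [0.2, 0.0, 0.3]
finger_gap: 0.0548
```

Call:
drive_tool(plan=[[[0,0,0],[0,0,0],1],[[0,0,0],[0,0,0],1],[[0,0,0],[0,0,0],1],[[0,0,0],[0,0,0],1],[[0,0,0],[0,0,0],1]])

```text
time_s: 4.37
eef_pos: [0.6119, 0.2482, 0.1696]
tool_rot: [[0.0, -0.927, -0.375], [0.0, -0.375, 0.927], [-1.0, -0.0, 0.0]]
wrist_force: [-0.2, -0.3, 0.5]
finger_gap: 0.0396
```

```bash
python3 - <<'E'
from h import *
s=robot.read_camera("side")[:,:,::-1]
crop(s,260,80,360,210,4,"pics/s2.png");st=robot.read_state();print(st["finger_gap"],st["wrist_force"],st["moment"])
E
```

```text
0.03951186795716074 [-0.06675638  0.12584753  0.8567703 ] [ 0.06025283 -0.00496485 -0.0470087 ]
```

View pics/s2.png

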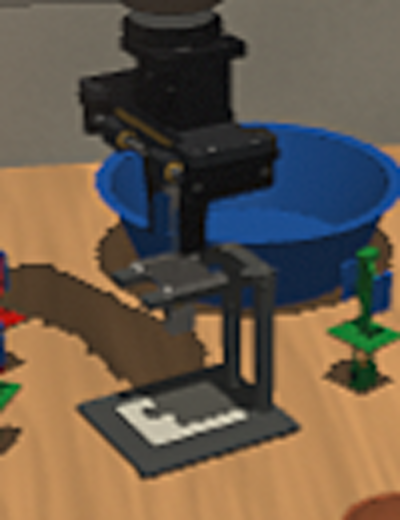

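The side view shows the fingers closed on the pads at (185,235) with a gap of 39.5 mm, so the jaws are shut and the tongs are held. Now lifting.

Call:
drive_tool(plan=[[[0,0,0],[-3,0,0],1],[[0,0,0],[-6,0,0],1],[[0,0,0],[-10,0,0],1],[[0,0,0],[-15,0,0],1],[[0,0,0],[-20,0,0],1],[[0,0,0],[-20,0,0],1],[[0,0,0],[-11,0,0],1],[[0,0,0],[0,0,0],1]])

```text
time_s: 5.08
eef_pos: [0.6132, 0.2488, 0.2588]
tool_rot: [[0.006, -0.927, -0.375], [0.003, -0.375, 0.927], [-1.0, -0.007, 0.001]]
wrist_force: [-0.6, -0.1, -1.7]
finger_gap: 0.0392
```

```bash
python3 - <<'E'
from h import *
s=robot.read_camera("side")[:,:,::-1]
crop(s,260,60,360,200,4,"pics/s3.png");st=robot.read_state();print(st["finger_gap"],st["wrist_force"],st["moment"])
E
```

```text
0.03916368165971565 [-0.13967708  0.1758985  -1.070892  ] [-0.03251353  0.01532734 -0.00243768]
```

View pics/s3.png

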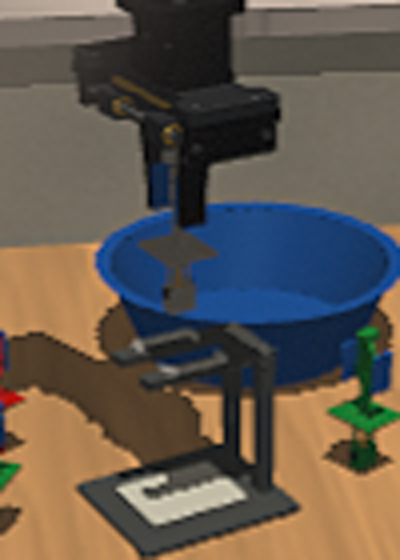

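Call:
drive_tool(plan=[[[0.3,0,0],[0,2,-5],1],[[0.5,0,0],[0,5,-12],1],[[0.5,0,0],[0,8,-18],1],[[0.48,0,0],[0,10,-25],1],[[0,0,0],[0,10,-28],1],[[0,0,0],[0,12,-30],1],[[0,0,0],[0,12,-30],1],[[0,0,0],[0,12,-30],1]])

```text
time_s: 5.8
eef_pos: [0.5867, 0.0554, 0.2534]
tool_rot: [[-0.003, -0.974, -0.225], [-0.001, -0.225, 0.974], [-1.0, 0.003, -0.0]]
wrist_force: [0.1, -0.2, -1.0]
finger_gap: 0.0393
```

Call:
drive_tool(plan=[[[0,0,0],[0,12,-30],1],[[0,0,0],[0,12,-30],1],[[0,0,0],[0,12,-30],1],[[0,0,0],[0,12,-30],1],[[0,0,0],[0,12,-30],1],[[0,0,0],[0,12,-28],1],[[0,0,0],[0,10,-25],1],[[0,0,0],[0,8,-20],1]])

```text
time_s: 6.47
eef_pos: [0.549, -0.1823, 0.2535]
tool_rot: [[-0.003, -0.975, -0.223], [0.0, -0.223, 0.975], [-1.0, 0.002, 0.001]]
wrist_force: [1.2, 0.6, -1.3]
finger_gap: 0.0397
```

Call:
drive_tool(plan=[[[0,0,0],[0,5,-12],1],[[0,0,0],[0,3,-6],1],[[0,0,0],[0,0,0],1],[[0,0,0],[0,0,0],1]])

```text
time_s: 6.8
eef_pos: [0.5472, -0.1986, 0.2542]
tool_rot: [[-0.001, -0.974, -0.226], [0.0, -0.226, 0.974], [-1.0, 0.001, 0.001]]
wrist_force: [0.5, 0.8, -1.7]
finger_gap: 0.0392
```

```bash
python3 - <<'E'
from h import *
s=robot.read_camera("side")[:,:,::-1];t=robot.read_camera("top")[:,:,::-1]
crop(s,245,140,345,290,4,"pics/s4.png");crop(t,330,180,430,260,6,"pics/t4.png")
st=robot.read_state();print(st["eef_pos"],st["wrist_force"])
E
```

```text
[ 0.54759867 -0.19791567  0.25443486] [ 0.64217825  0.13441701 -2.08590895]
```

View pics/s4.png

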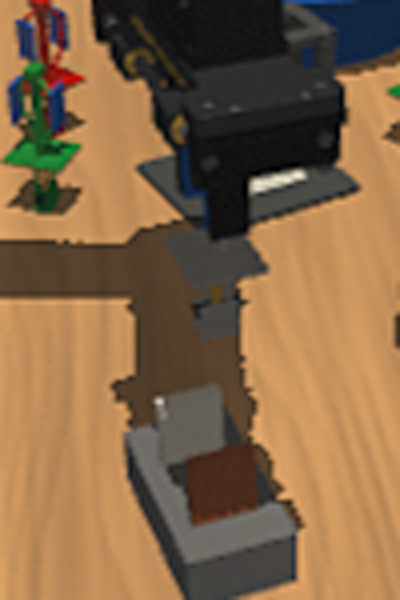

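View pics/t4.png

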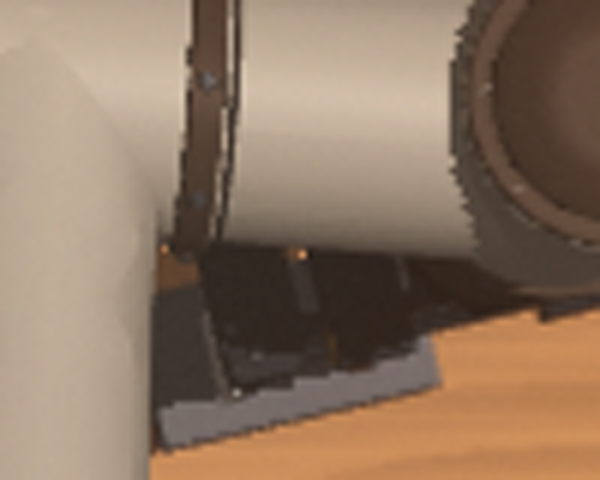

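```bash
python3 - <<'E'
from h import *
np.set_printoptions(precision=1,suppress=True)
g=np.array([.5474,-.1983,.2544+.019]);a=np.radians(13.0)
X=np.array([np.cos(a),np.sin(a),0]);Y=np.array([-np.sin(a),np.cos(a),0]);Z=np.array([0,0,1])
f=lambda x,y,z:g+(x*X+y*Y+z*Z)/1000
pts=[f(-12,-6.5,-98),f(12,-6.5,-98),f(-22,-26,-44),f(22,-26,-44),f(-22,26,-44)]
print((proj("side",pts)-[245,140]+.5)*4-.5)
E
```

```text
[[202.3 342.3]
 [242.7 332.7]
 [192.7 285. ]
 [270.3 267.6]
 [162.9 235.5]]
```

The side view shows the tongs upright above the rack. The collar corners and jaw bottoms are within 1–2 px of where I predicted them. Next I'll open the jaws and come down to just above the tile.

Call:
drive_tool(plan=[[[0,0,0],[0,2,-1],1],[[0,0,0],[0,0,0],1],[[0,0,0],[0,0,0],1],[[0,0,0],[0,0,0],1],[[0,0,0],[0,0,0],1],[[0,0,0],[0,0,0],1]], squeeze=25)

```text
time_s: 7.4
eef_pos: [0.5458, -0.2001, 0.2545]
tool_rot: [[-0.0, -0.974, -0.227], [0.0, -0.227, 0.974], [-1.0, 0.0, 0.0]]
wrist_force: [0.9, -0.4, -2.1]
finger_gap: 0.0212
```

Call:
drive_tool(plan=[[[0,0,0],[5,0,0],1],[[0,0,0],[10,0,0],1],[[0,0,0],[14,0,0],1],[[0,0,0],[14,0,0],1],[[0,0,0],[14,0,0],1],[[0,0,0],[10,0,0],1],[[0,0,0],[6,0,0],1],[[0,0,0],[2,0,0],1]])

```text
time_s: 8.07
eef_pos: [0.545, -0.2002, 0.1779]
tool_rot: [[-0.003, -0.974, -0.226], [0.0, -0.226, 0.974], [-1.0, 0.003, 0.001]]
wrist_force: [0.0, 0.5, -1.1]
finger_gap: 0.0214
```

Call:
drive_tool(plan=[[[0,0,0],[0,0,0],1],[[0,0,0],[0,0,0],1],[[0,0,0],[0,0,0],1]])

```text
time_s: 8.32
eef_pos: [0.5463, -0.2004, 0.1804]
tool_rot: [[0.002, -0.974, -0.227], [-0.0, -0.227, 0.974], [-1.0, -0.002, -0.001]]
wrist_force: [-0.1, 0.1, -1.5]
finger_gap: 0.021
```

```bash
python3 - <<'E'
from h import *
s=robot.read_camera("side")[:,:,::-1];t=robot.read_camera("top")[:,:,::-1]
crop(s,255,190,345,300,6,"pics/s5.png")
st=robot.read_state();print(st["eef_pos"],st["wrist_force"],st["finger_gap"])
E
```

```text
[ 0.54614724 -0.20032681  0.18030985] [ 0.28017709 -0.30903903 -0.95545086] 0.021120909265493672
```

View pics/s5.png

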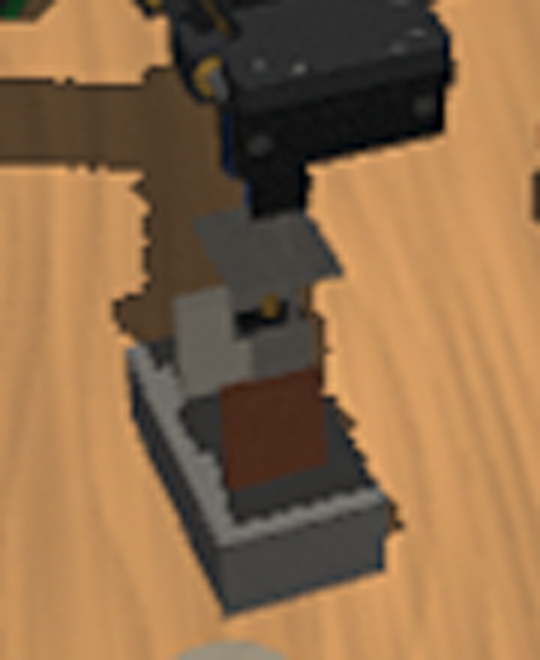

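```bash
python3 - <<'E'
from h import *
np.set_printoptions(precision=1,suppress=True)
a=np.radians(13.1)
X=np.array([np.cos(a),np.sin(a),0]);Y=np.array([-np.sin(a),np.cos(a),0]);Z=np.array([0,0,1])
f=lambda g,x,y,z:np.array(g)+(x*X+y*Y+z*Z)/1000
g=[.5461,-.2003,.1993]; t=[.5457,-.1998,.085]
q=lambda P:(proj("side",P)-[255,190]+.5)*6-.5
print(q([f(g,-12,-14.5,-98),f(g,12,-14.5,-98),f(g,-12,-14.5,-76),f(g,12,-14.5,-76),f(g,-22,-26,-44),f(g,22,-26,-44),f(g,-22,26,-44)]))
print(q([f(t,-20,-5,0),f(t,20,-5,0),f(t,-20,5,0),f(t,20,5,0),f(t,-20,-5,-45),f(t,20,-5,-45)]))
E
```

```text
[[254.6 382.9]
 [312.9 367.6]
 [252.6 338.7]
 [311.8 323.6]
 [234.2 296.5]
 [345.7 268.7]
 [190.9 218. ]]
[[227.5 404.3]
 [323.2 379.1]
 [219.4 388.7]
 [314.5 363.9]
 [232.  489.5]
 [325.2 463.8]]
```

```bash
python3 - <<'E'
from h import *
s=robot.read_camera("side")[:,:,::-1]
crop(s,285,230,315,260,20,"pics/s6.png")
a=np.radians(13.1)
X=np.array([np.cos(a),np.sin(a),0]);Y=np.array([-np.sin(a),np.cos(a),0]);Z=np.array([0,0,1])
g=np.array([.5461,-.2003,.1993])
for d in (66,70,74,78,82,86): print(d,(proj("side",[g+(-13*X-4.5*Y-d*Z)/1000])-[285,230]+.5)*20)
E
```

```text
66 [[203.94693965 213.00595523]]
70 [[205.21863627 240.30681135]]
74 [[206.4847416  267.48001385]]
78 [[207.74529029 294.52641153]]
82 [[209.00031672 321.44684612]]
86 [[210.24985502 348.24215231]]
```

View pics/s6.png

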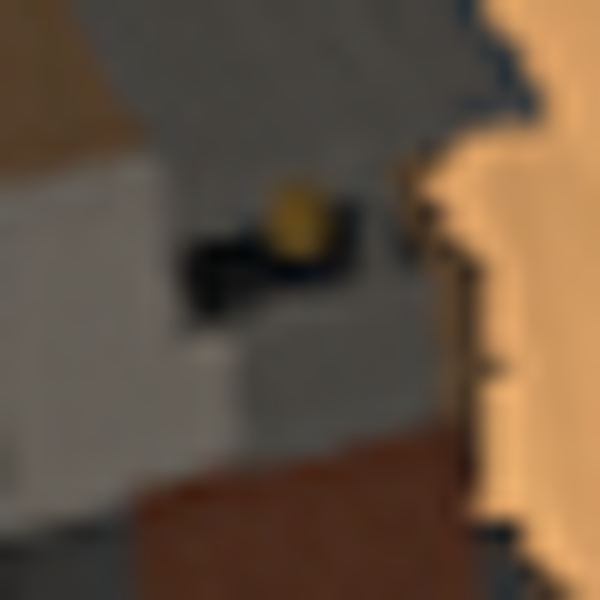

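Zoomed in, the stop's black lower left corner is at about (205,325). That puts its underside roughly 82 mm below the grip, so I expect contact with the TCP near z = 0.148. I'll approach slowly and feel for it.

Call:
drive_tool(plan=[[[0,0,0],[3,0,0],1],[[0,0,0],[4,0,0],1],[[0,0,0],[3,0,0],1],[[0,0,0],[1,0,0],1],[[0,0,0],[0.6,0,0],1],[[0,0,0],[0.6,0,0],1],[[0,0,0],[0.6,0,0],1],[[0,0,0],[0.6,0,0],1]])

```text
time_s: 9.13
eef_pos: [0.5459, -0.2003, 0.1662]
tool_rot: [[0.0, -0.974, -0.227], [-0.0, -0.227, 0.974], [-1.0, -0.0, -0.0]]
wrist_force: [-0.1, -0.9, -1.1]
finger_gap: 0.0209
```

Call:
drive_tool(plan=[[[0,0,0],[0.6,0,0],1],[[0,0,0],[0.6,0,0],1],[[0,0,0],[0.6,0,0],1],[[0,0,0],[0.6,0,0],1],[[0,0,0],[0.6,0,0],1],[[0,0,0],[0.6,0,0],1],[[0,0,0],[0.6,0,0],1],[[0,0,0],[0.6,0,0],1]])

```text
time_s: 9.8
eef_pos: [0.5458, -0.2003, 0.1613]
tool_rot: [[0.0, -0.974, -0.227], [-0.0, -0.227, 0.974], [-1.0, -0.0, -0.0]]
wrist_force: [-0.2, 0.3, -1.7]
finger_gap: 0.0212
```

Call:
drive_tool(plan=[[[0,0,0],[0.6,0,0],1],[[0,0,0],[0.6,0,0],1],[[0,0,0],[0.6,0,0],1],[[0,0,0],[0.6,0,0],1],[[0,0,0],[0.6,0,0],1],[[0,0,0],[0.6,0,0],1],[[0,0,0],[0.6,0,0],1],[[0,0,0],[0.6,0,0],1]])

```text
time_s: 10.47
eef_pos: [0.5458, -0.2002, 0.1565]
tool_rot: [[0.0, -0.974, -0.227], [0.0, -0.227, 0.974], [-1.0, -0.0, -0.0]]
wrist_force: [-0.3, 1.7, -0.7]
finger_gap: 0.0211
```

Call:
drive_tool(plan=[[[0,0,0],[0.3,0,0],1],[[0,0,0],[0.3,0,0],1],[[0,0,0],[0.3,0,0],1],[[0,0,0],[0.3,0,0],1],[[0,0,0],[0.3,0,0],1]])

```text
time_s: 10.88
eef_pos: [0.5457, -0.2003, 0.155]
tool_rot: [[-0.0, -0.974, -0.227], [0.0, -0.227, 0.974], [-1.0, 0.0, 0.0]]
wrist_force: [-0.2, -0.3, -1.5]
finger_gap: 0.0213
```

```bash
python3 - <<'E'
from h import *
s=robot.read_camera("side")[:,:,::-1]
crop(s,275,225,320,275,12,"pics/s7.png")
for i in range(4):
    st=robot.read_state();print(st["eef_pos"],st["wrist_force"],st["finger_gap"]); robot.read_camera("side")
E
```

```text
[ 0.5457089  -0.20025918  0.15496414] [-0.00423974 -0.44913019 -1.29530417] 0.021101364876209033
[ 0.54570593 -0.20023687  0.15498703] [ 0.46820158 -0.24622678 -1.26351022] 0.02118798158685038
[ 0.54574332 -0.20024247  0.1550432 ] [-0.64496835 -0.37987083 -1.66444502] 0.021009012574058634
[ 0.54575189 -0.20026647  0.15506326] [ 0.01557014 -0.51183845 -1.14640619] 0.021280118636461235
```

View pics/s7.png

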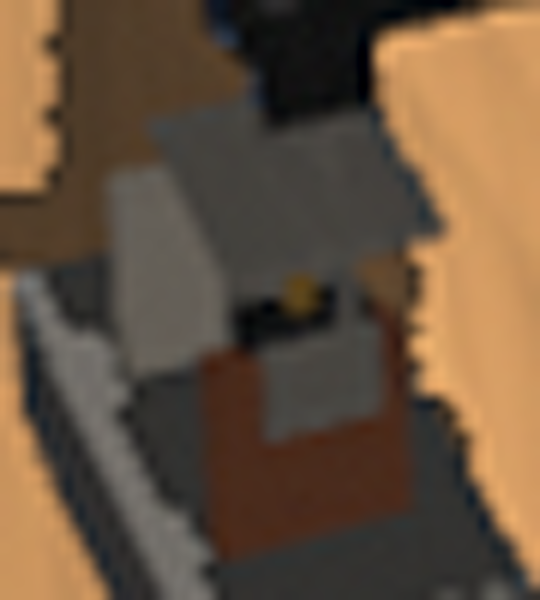

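The side view shows the jaw plate in front of the tile, around (320,390), and the stop close to the tile's top edge at (235,340). There is no contact yet: the baseline Fz is about -1.4 N. I'll continue in 1 mm steps.

Call:
drive_tool(plan=[[[0,0,0],[0.3,0,0],1],[[0,0,0],[0.3,0,0],1],[[0,0,0],[0.3,0,0],1],[[0,0,0],[0.3,0,0],1]])

```text
time_s: 11.47
eef_pos: [0.5457, -0.2002, 0.1538]
tool_rot: [[-0.0, -0.974, -0.227], [0.0, -0.227, 0.974], [-1.0, 0.0, 0.0]]
wrist_force: [0.3, -0.1, -2.3]
finger_gap: 0.0212
```

Call:
drive_tool(plan=[[[0,0,0],[0.3,0,0],1],[[0,0,0],[0.3,0,0],1],[[0,0,0],[0.3,0,0],1]])

```text
time_s: 11.72
eef_pos: [0.5457, -0.2003, 0.1529]
tool_rot: [[-0.0, -0.974, -0.227], [0.0, -0.227, 0.974], [-1.0, 0.0, 0.0]]
wrist_force: [-0.6, 0.7, -1.9]
finger_gap: 0.0211
```

Call:
drive_tool(plan=[[[0,0,0],[0.3,0,0],1],[[0,0,0],[0.3,0,0],1],[[0,0,0],[0.3,0,0],1]])

```text
time_s: 11.97
eef_pos: [0.5457, -0.2002, 0.152]
tool_rot: [[-0.0, -0.974, -0.227], [-0.0, -0.227, 0.974], [-1.0, 0.0, -0.0]]
wrist_force: [0.3, 0.4, -2.0]
finger_gap: 0.0207
```

Call:
drive_tool(plan=[[[0,0,0],[0.3,0,0],1],[[0,0,0],[0.3,0,0],1],[[0,0,0],[0.3,0,0],1]])

```text
time_s: 12.22
eef_pos: [0.5457, -0.2003, 0.1511]
tool_rot: [[-0.0, -0.974, -0.227], [-0.0, -0.227, 0.974], [-1.0, 0.0, -0.0]]
wrist_force: [-1.2, -0.1, -2.7]
finger_gap: 0.0214
```

Call:
drive_tool(plan=[[[0,0,0],[0.3,0,0],1],[[0,0,0],[0.3,0,0],1],[[0,0,0],[0,0,0],1]])

```text
time_s: 12.47
eef_pos: [0.5458, -0.2003, 0.1506]
tool_rot: [[0.0, -0.974, -0.227], [-0.0, -0.227, 0.974], [-1.0, -0.0, -0.0]]
wrist_force: [0.0, 0.0, -0.9]
finger_gap: 0.0214
```

```bash
python3 - <<'E'
from h import *
for i in range(4):
    st=robot.read_state();print(st["eef_pos"],st["wrist_force"]); robot.read_camera("side")
E
```

```text
[ 0.54582739 -0.20028416  0.15064878] [ 0.03165419  0.03058353 -0.8534881 ]
[ 0.54580739 -0.20026591  0.15065837] [-0.05067845  0.91401391 -0.91316548]
[ 0.54582705 -0.20029124  0.15065499] [-0.79991383  0.39618887 -0.61756237]
[ 0.54581069 -0.2002894   0.15066434] [-0.26316802 -0.09806927 -1.05864137]
```

Call:
drive_tool(plan=[[[0,0,0],[0.3,0,0],1],[[0,0,0],[0.3,0,0],1]])

```text
time_s: 12.83
eef_pos: [0.5461, -0.2004, 0.1506]
tool_rot: [[0.001, -0.974, -0.227], [-0.001, -0.227, 0.974], [-1.0, -0.001, -0.001]]
wrist_force: [-0.4, -0.8, 3.6]
finger_gap: 0.0212
```

Call:
drive_tool(plan=[[[0,0,0],[0.3,0,0],1],[[0,0,0],[0.3,0,0],1]])

```text
time_s: 13.0
eef_pos: [0.5463, -0.2006, 0.1506]
tool_rot: [[0.001, -0.974, -0.227], [-0.001, -0.227, 0.974], [-1.0, -0.001, -0.001]]
wrist_force: [-1.5, -0.3, 6.2]
finger_gap: 0.021
```

Call:
drive_tool(plan=[[[0,0,0],[0,0,0],1]])

```text
time_s: 13.08
eef_pos: [0.5463, -0.2006, 0.1506]
tool_rot: [[0.002, -0.974, -0.227], [-0.001, -0.227, 0.974], [-1.0, -0.001, -0.001]]
wrist_force: [-1.0, 0.4, 5.2]
finger_gap: 0.0215
```

```bash
python3 - <<'E'
from h import *
for i in range(5):
    st=robot.read_state();print(st["eef_pos"],st["wrist_force"],st["moment"],st["finger_gap"]); im=robot.read_camera("side")
crop(im[:,:,::-1],275,225,320,275,12,"pics/s8.png")
E
```

```text
[ 0.54625155 -0.20055837  0.15057079] [-1.00255589  0.37138254  5.22372091] [ 0.00506706  0.43591764 -0.04679921] 0.021453428468572885
[ 0.54619564 -0.20059492  0.15055998] [-2.02149684  0.92180537  5.41770953] [ 0.05343491  0.3960158  -0.03774685] 0.021105556408832285
[ 0.54621772 -0.20056414  0.1505468 ] [-1.70215611 -0.97197974  5.39470463] [0.0021135  0.39807169 0.0375027 ] 0.020987066339496003
[ 0.54620982 -0.20057931  0.15057193] [-0.61647124 -0.57836046  5.32085832] [ 0.02193865  0.45180328 -0.0050168 ] 0.021131247989770542
[ 0.54621535 -0.20054362  0.15056252] [-1.31917322 -0.05026944  5.12072596] [ 0.01219273  0.41789564 -0.06371484] 0.021093614831298763
```

View pics/s8.png

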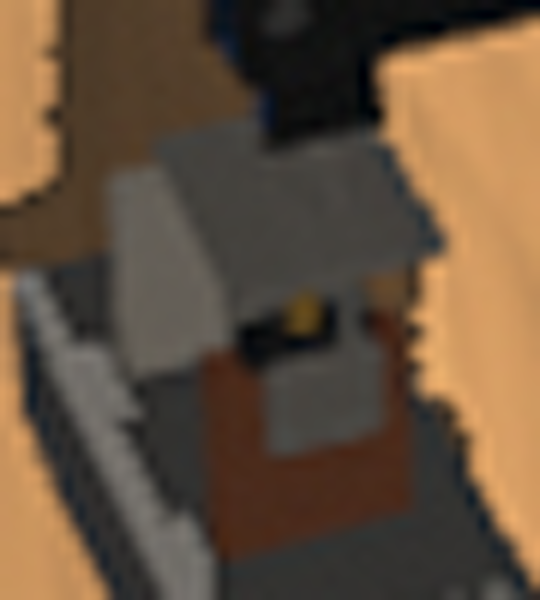

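Contact confirmed: the TCP has stopped at z = 0.1506 and the net press is about 6.6 N, with the jaws open and clear. I'll hold that and relax the squeeze so the jaws spring shut.

Call:
drive_tool(plan=[[[0,0,0],[0,0,0],1],[[0,0,0],[0,0,0],1],[[0,0,0],[0,0,0],1],[[0,0,0],[0,0,0],1],[[0,0,0],[0,0,0],1],[[0,0,0],[0,0,0],1]], squeeze=5)

```text
time_s: 13.83
eef_pos: [0.5458, -0.2002, 0.1494]
tool_rot: [[0.0, -0.974, -0.227], [-0.0, -0.227, 0.974], [-1.0, -0.0, -0.0]]
wrist_force: [0.4, 0.5, 1.9]
finger_gap: 0.0343
```

```bash
python3 - <<'E'
from h import *
for i in range(3):
    st=robot.read_state();print(st["time_s"],st["eef_pos"],st["wrist_force"],st["moment"],st["finger_gap"]); im=robot.read_camera("side")
crop(im[:,:,::-1],275,225,320,275,12,"pics/s9.png")
E
```

```text
13.8333 [ 0.54584488 -0.20024608  0.14935091] [0.41997281 0.51170567 1.87639597] [ 0.09964543  0.01593108 -0.02162308] 0.03430992028158464
13.8833 [ 0.54583597 -0.20024175  0.1493679 ] [-0.19727245  1.96492631  3.21107974] [ 0.10538059  0.00730092 -0.02633112] 0.03450758370453924
13.9333 [ 0.54584158 -0.20024814  0.14937727] [-0.32453977  0.60226398  2.16695293] [ 0.0968525  -0.00370968 -0.00148657] 0.03461827745702599
```

View pics/s9.png

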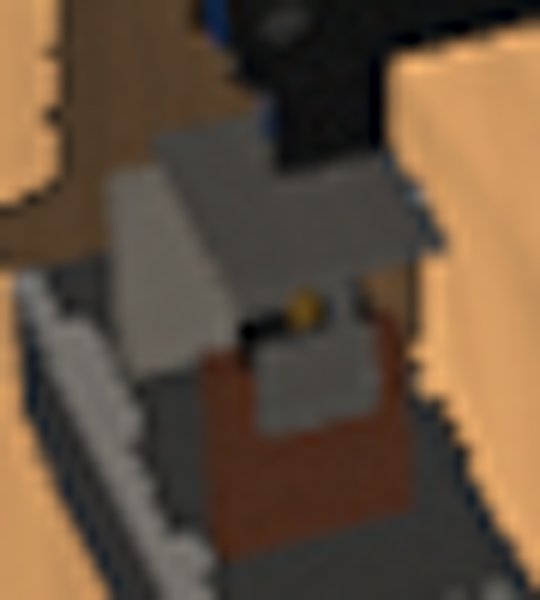

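The side view shows the front jaw plate moved in against the tile, and the gap of 34.5 mm matches a gripped tile. The net press is still about 3.5 N. I'll hold a moment longer, then lift slowly.

Call:
drive_tool(plan=[[[0,0,0],[0,0,0],1],[[0,0,0],[0,0,0],1],[[0,0,0],[-1,0,0],1],[[0,0,0],[-2,0,0],1],[[0,0,0],[-3,0,0],1],[[0,0,0],[-4,0,0],1],[[0,0,0],[-5,0,0],1],[[0,0,0],[-5,0,0],1]], squeeze=5.5)

```text
time_s: 14.65
eef_pos: [0.5456, -0.2003, 0.1697]
tool_rot: [[-0.0, -0.974, -0.227], [0.0, -0.227, 0.974], [-1.0, 0.0, 0.0]]
wrist_force: [0.0, 0.1, -1.9]
finger_gap: 0.0347
```

Call:
drive_tool(plan=[[[0,0,0],[-6,0,0],1],[[0,0,0],[-6,0,0],1],[[0,0,0],[-8,0,0],1],[[0,0,0],[-10,0,0],1],[[0,0,0],[-10,0,0],1],[[0,0,0],[-8,0,0],1],[[0,0,0],[-4,0,0],1],[[0,0,0],[0,0,0],1]])

```text
time_s: 15.32
eef_pos: [0.5464, -0.2004, 0.2229]
tool_rot: [[0.003, -0.974, -0.227], [-0.0, -0.227, 0.974], [-1.0, -0.003, -0.001]]
wrist_force: [0.5, -0.3, -1.8]
finger_gap: 0.0346
```

```bash
python3 - <<'E'
from h import *
for i in range(3):
    st=robot.read_state();print(st["time_s"],st["eef_pos"],st["wrist_force"],st["moment"],st["finger_gap"]); im=robot.read_camera("side")
crop(im[:,:,::-1],265,165,340,290,5,"pics/s10.png")
E
```

```text
15.3167 [ 0.54640095 -0.20038185  0.22294124] [ 0.48484509 -0.33951136 -1.77885084] [-0.00260757 -0.03328292 -0.03261917] 0.034594505583101905
15.3667 [ 0.54589795 -0.20019864  0.22192678] [ 0.06285646  0.84788473 -2.06181646] [-0.00140389 -0.0157964   0.01965368] 0.03436532154118106
15.4167 [ 0.54553687 -0.20012978  0.22125304] [-0.44183432  0.28235296 -1.90723468] [ 0.00696654 -0.03278874  0.05731271] 0.03407559680837905
```

View pics/s10.png

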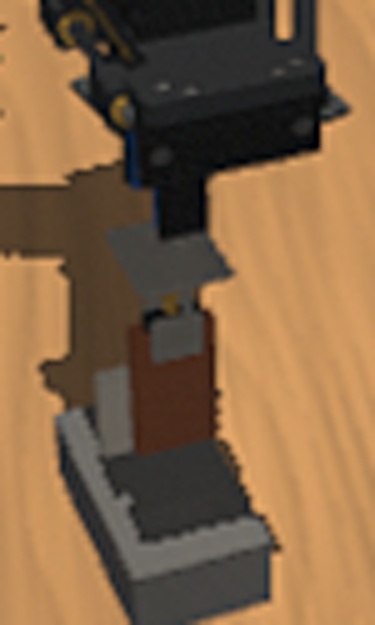

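Side view: the tile, (130–215, 320–450) in the crop, is held square in the jaws and clear of the rack, and the white tile hasn't moved. Next I'll lift high and carry it back.

Call:
drive_tool(plan=[[[0,0,0],[-5,0,0],1],[[0,0,0],[-10,0,0],1],[[0,0,0],[-15,0,0],1],[[0,0,0],[-18,0,0],1],[[0,0,0],[-18,-2,5],1],[[0,0,0],[-14,-4,10],1],[[0,0,0],[-8,-6,15],1],[[0,0,0],[-4,-8,20],1]])

```text
time_s: 16.13
eef_pos: [0.5544, -0.1475, 0.316]
tool_rot: [[0.004, -0.974, -0.225], [-0.001, -0.225, 0.974], [-1.0, -0.003, -0.002]]
wrist_force: [0.3, 0.0, -1.3]
finger_gap: 0.0346
```

Call:
drive_tool(plan=[[[0,0,0],[0,-10,25],1],[[0,0,0],[0,-10,26],1],[[0,0,0],[0,-10,26],1],[[0,0,0],[0,-10,26],1],[[0,0,0],[0,-10,26],1],[[0,0,0],[0,-10,26],1],[[0,0,0],[0,-10,26],1],[[0,0,0],[0,-10,26],1]])

```text
time_s: 16.8
eef_pos: [0.585, 0.074, 0.3143]
tool_rot: [[0.001, -0.974, -0.227], [0.0, -0.227, 0.974], [-1.0, -0.001, -0.0]]
wrist_force: [0.3, 0.3, -1.2]
finger_gap: 0.0341
```

Call:
drive_tool(plan=[[[0,0,0],[0,-10,26],1],[[0,0,0],[0,-10,26],1],[[0,0,0],[0,-8,24],1],[[-0.3,0,0],[0,-7,20],1],[[-0.5,0,0],[0,-5,14],1],[[-0.5,0,0],[0,-3,8],1],[[-0.48,0,0],[0,0,4],1],[[0,0,0],[0,0,0],1]])

```text
time_s: 17.47
eef_pos: [0.5976, 0.2021, 0.3135]
tool_rot: [[-0.0, -0.926, -0.377], [-0.0, -0.377, 0.926], [-1.0, 0.0, -0.0]]
wrist_force: [-0.7, 0.1, -2.2]
finger_gap: 0.0344
```

Call:
drive_tool(plan=[[[0,0,0],[0,0,0],1],[[0,0,0],[0,0,0],1]])

```text
time_s: 17.63
eef_pos: [0.5978, 0.2007, 0.3137]
tool_rot: [[0.0, -0.928, -0.374], [-0.0, -0.374, 0.928], [-1.0, -0.0, -0.0]]
wrist_force: [0.4, -0.4, -2.5]
finger_gap: 0.0345
```

Call:
drive_tool(plan=[[[0,0,0],[0,-5,6],1],[[0,0,0],[0,-9,11],1],[[0,0,0],[0,-9,11],1],[[0,0,0],[0,-6,8],1],[[0,0,0],[0,-2,3],1],[[0,0,0],[0,0,0],1],[[0,0,0],[0,0,0],1],[[0,0,0],[0,0,0],1]])

```text
time_s: 18.3
eef_pos: [0.6117, 0.2489, 0.3133]
tool_rot: [[-0.0, -0.927, -0.375], [-0.0, -0.375, 0.927], [-1.0, 0.0, -0.0]]
wrist_force: [-0.3, -0.2, -1.8]
finger_gap: 0.0344
```

```bash
python3 - <<'E'
from h import *
for i in range(2):
    st=robot.read_state();print(st["time_s"],st["eef_pos"],st["wrist_force"],st["finger_gap"]); im=robot.read_camera("side")
crop(im[:,:,::-1],265,50,355,200,4,"pics/s11.png")
E
```

```text
18.3 [0.61174352 0.24888319 0.3133259 ] [-0.30460548 -0.19680639 -1.83562697] 0.03438858561591527
18.35 [0.61177065 0.24867522 0.31349492] [ 0.65540036  0.09224454 -2.37531045] 0.03454223079669955
```

View pics/s11.png

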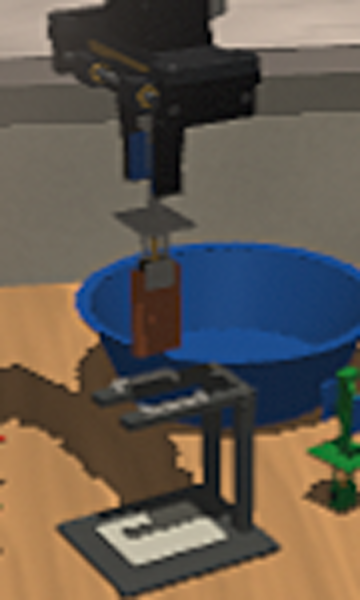

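The side view shows the tile and tongs hanging directly above the fork gap, with the TCP within 0.5 mm of where I took the tongs. Lowering now.

Call:
drive_tool(plan=[[[0,0,0],[5,0,0],1],[[0,0,0],[8,0,0],1],[[0,0,0],[10,0,0],1],[[0,0,0],[10,0,0],1],[[0,0,0],[10,0,0],1],[[0,0,0],[10,0,0],1],[[0,0,0],[6,0,0],1],[[0,0,0],[3,0,0],1]])

```text
time_s: 19.07
eef_pos: [0.6114, 0.2488, 0.2495]
tool_rot: [[-0.002, -0.927, -0.375], [-0.001, -0.375, 0.927], [-1.0, 0.003, -0.0]]
wrist_force: [0.2, 0.7, -1.7]
finger_gap: 0.0348
```

Call:
drive_tool(plan=[[[0,0,0],[6,0,0],1],[[0,0,0],[10,0,0],1],[[0,0,0],[14,0,0],1],[[0,0,0],[14,0,0],1],[[0,0,0],[12,0,0],1],[[0,0,0],[8,0,0],1],[[0,0,0],[3,0,0],1],[[0,0,0],[0,0,0],1]])

```text
time_s: 19.73
eef_pos: [0.6116, 0.2489, 0.1835]
tool_rot: [[-0.001, -0.927, -0.375], [-0.001, -0.375, 0.927], [-1.0, 0.001, -0.0]]
wrist_force: [-0.7, 0.2, -2.5]
finger_gap: 0.0346
```

```bash
python3 - <<'E'
from h import *
for i in range(2):
    st=robot.read_state();print(st["time_s"],st["eef_pos"],st["wrist_force"],st["finger_gap"]); im=robot.read_camera("side")
crop(im[:,:,::-1],265,80,355,200,5,"pics/s12.png")
E
```

```text
19.7333 [0.61161832 0.24888119 0.18347945] [-0.74967309  0.2185627  -2.4675735 ] 0.034618282298650646
19.7833 [0.61207841 0.24907847 0.1844464 ] [ 0.47537721  0.63246448 -1.57917333] 0.0347826200353777
```

View pics/s12.png

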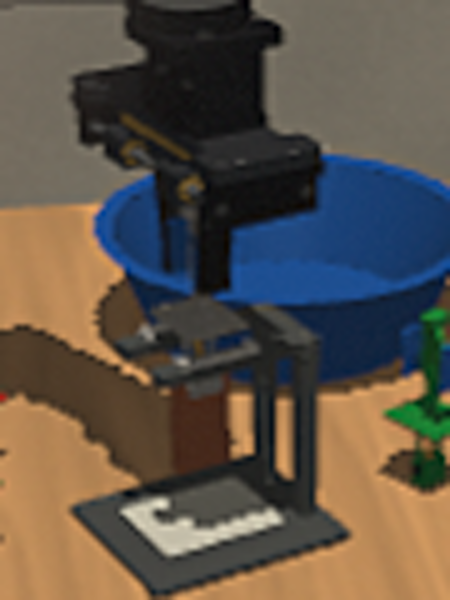

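Call:
drive_tool(plan=[[[0,0,0],[2,0,-0.6],1],[[0,0,0],[3,0,0],1],[[0,0,0],[3,0,0],1],[[0,0,0],[2,0,0],1],[[0,0,0],[1,0,0],1],[[0,0,0],[0.5,0,0],1],[[0,0,0],[0.5,0,0],1],[[0,0,0],[0,0,0],1]])

```text
time_s: 20.5
eef_pos: [0.6121, 0.2485, 0.1723]
tool_rot: [[0.0, -0.927, -0.375], [-0.0, -0.375, 0.927], [-1.0, -0.0, -0.0]]
wrist_force: [-0.7, 0.2, -1.6]
finger_gap: 0.0345
```

Call:
drive_tool(plan=[[[0,0,0],[0.5,0,0],1],[[0,0,0],[0.5,0,0],1],[[0,0,0],[0.5,0,0],1],[[0,0,0],[0.5,0,0],1],[[0,0,0],[0,0,0],1]])

```text
time_s: 20.92
eef_pos: [0.612, 0.2485, 0.1702]
tool_rot: [[-0.0, -0.927, -0.375], [-0.0, -0.375, 0.927], [-1.0, 0.0, -0.0]]
wrist_force: [1.0, -0.2, -2.7]
finger_gap: 0.0345
```

Call:
drive_tool(plan=[[[0,0,0],[0.5,0,0],1],[[0,0,0],[0.5,0,0],1],[[0,0,0],[0.5,0,0],1],[[0,0,0],[0,0,0],1]])

```text
time_s: 21.25
eef_pos: [0.612, 0.2485, 0.1687]
tool_rot: [[-0.0, -0.927, -0.375], [-0.0, -0.375, 0.927], [-1.0, 0.0, -0.0]]
wrist_force: [0.0, -0.4, -2.1]
finger_gap: 0.0344
```

Call:
drive_tool(plan=[[[0,0,0],[0.4,0,0],1],[[0,0,0],[0.4,0,0],1],[[0,0,0],[0.4,0,0],1],[[0,0,0],[0,0,0],1]])

```text
time_s: 21.58
eef_pos: [0.6121, 0.2485, 0.1686]
tool_rot: [[0.001, -0.927, -0.375], [0.0, -0.375, 0.927], [-1.0, -0.001, -0.0]]
wrist_force: [-2.6, -0.3, 3.0]
finger_gap: 0.0347
```

Contact at z = 0.1686, which is the seated height I expected (on the lips it would be 5 mm higher). Releasing.

```bash
python3 - <<'E'
from h import *
im=robot.read_camera("side")
crop(im[:,:,::-1],275,120,335,200,8,"pics/s13.png")
E
```

```text
(no output)
```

View pics/s13.png

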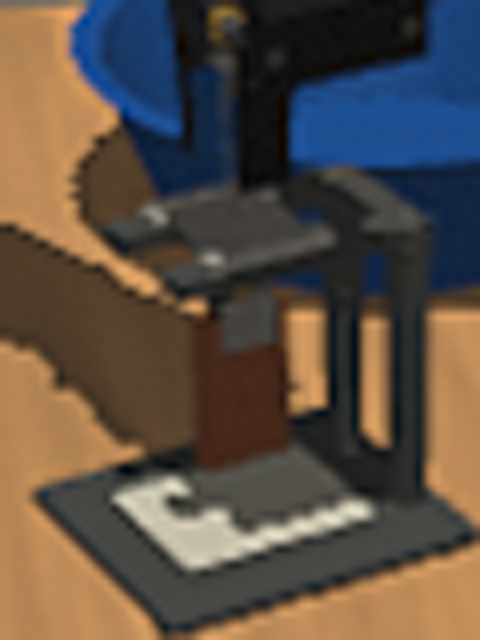

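The collar at (240,225) lies flat between the lips and the tile hangs square below it, so I'll open the gripper.

Call:
drive_tool(plan=[[[0,0,0],[-0.5,0,0],0.1],[[0,0,0],[0,0,0],0],[[0,0,0],[0,0,0],-0.2],[[0,0,0],[0,0,0],-0.5],[[0,0,0],[0,0,0],-1],[[0,0,0],[0,0,0],-1],[[0,0,0],[0,0,0],-1],[[0,0,0],[0,0,0],-1]])

```text
time_s: 22.3
eef_pos: [0.6121, 0.2485, 0.1681]
tool_rot: [[-0.0, -0.927, -0.375], [0.0, -0.375, 0.927], [-1.0, 0.0, 0.0]]
wrist_force: [0.8, 1.0, -0.0]
finger_gap: 0.0758
```

Call:
drive_tool(plan=[[[0,0,0],[0,0,0],-1],[[0,0,0],[0,0,0],-1],[[0,0,0],[0,0,0],-1],[[0,0,0],[0,0,0],-1]])

```text
time_s: 22.63
eef_pos: [0.6121, 0.2484, 0.1681]
tool_rot: [[0.0, -0.927, -0.375], [-0.0, -0.375, 0.927], [-1.0, -0.0, -0.0]]
wrist_force: [0.3, 0.4, 1.3]
finger_gap: 0.0863
```

Call:
drive_tool(plan=[[[0,0,0],[-6,0,0],-1],[[0,0,0],[-15,0,0],-1],[[0,0,0],[-20,0,0],-1],[[0,0,0],[-25,0,0],-1],[[0,0,0],[-25,0,0],-1],[[0,0,0],[-25,0,0],-1],[[0,0,0],[-10,20,0],-1],[[0,0,0],[0,30,0],-1]])

```text
time_s: 23.3
eef_pos: [0.5679, 0.2307, 0.2971]
tool_rot: [[0.006, -0.927, -0.374], [0.003, -0.374, 0.927], [-1.0, -0.007, 0.0]]
wrist_force: [0.3, 1.4, 0.6]
finger_gap: 0.0871
```

Call:
drive_tool(plan=[[[0,0,0],[0,35,0],-1],[[0,0,0],[0,35,0],-1],[[0,0,0],[0,35,0],-1],[[0,0,0],[0,20,0],-1],[[0,0,0],[0,5,0],-1],[[0,0,0],[0,0,0],-1],[[0,0,0],[0,0,0],-1]])

```text
time_s: 23.88
eef_pos: [0.4458, 0.1815, 0.2949]
tool_rot: [[0.002, -0.927, -0.375], [0.001, -0.375, 0.927], [-1.0, -0.002, 0.0]]
wrist_force: [0.8, 0.4, 0.5]
finger_gap: 0.0871
```

```bash
python3 - <<'E'
from h import *
s=robot.read_camera("side")[:,:,::-1];t=robot.read_camera("top")[:,:,::-1]
crop(s,275,110,335,200,6,"pics/s14.png");crop(t,180,160,260,250,6,"pics/t14.png");cv2.imwrite("pics/s14f.png",s)
print(robot.read_state()["eef_pos"])
E
```

```text
[0.44617902 0.1816361  0.29406261]
```

View pics/s14.png

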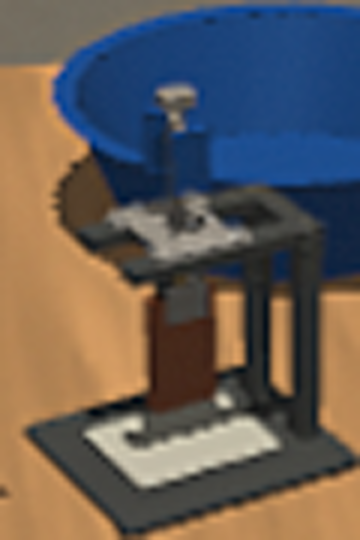

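View pics/t14.png

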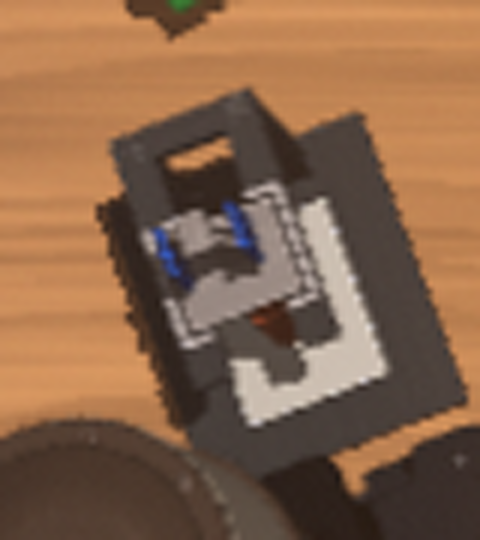

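View pics/s14f.png

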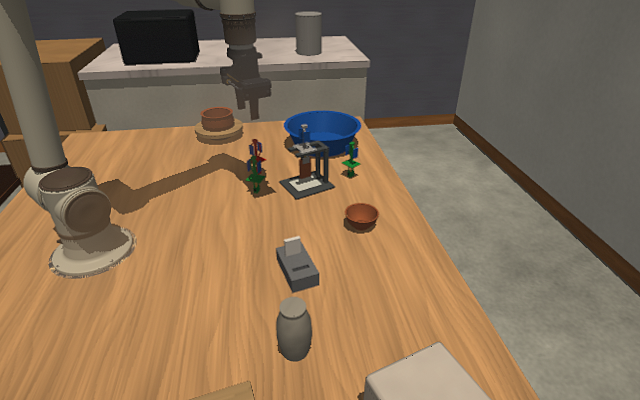

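The tongs are in the seat inside the lips. Their tail is at (304,125) in the side view, the same pixel as at the start. The tile hangs in the jaws, and the white tile, bowl and vase have not moved. Handing in.

```bash
python3 -c "
from bench import robot
print(robot.close_job())"
```

```text
the job is handed in; nothing more can be done
None
```

The tongs are back in the stand with the terracotta tile in their jaws, and I handed the job in at about 24 s of the 64 s. `close_job()` reports no verdict, so the result itself is unconfirmed.

- **Picking up the tile:** I opened the jaws over the tile and came down slowly, at 3 to 4 mm/s near contact. I felt the stop about 84 mm below the pads and pressed with about 6.6 N net. I then let the jaws spring shut while still pressing with about 3.5 N.
- **Hanging it up:** I lowered the tongs straight down into the seat, felt contact at the seated height, let go and backed the arm away.
- **Last camera checks:**
  - The collar lies flat inside the lips, and the tongs' tail is within about a pixel of where it started in the side view.
  - The tile hangs square in the jaws, clear of the tray.
  - The white tile, bowl and vase look unmoved.
- **Not measured directly:** the jaw forces on the tile. I judged the grip by the finger gap (34.5 mm, against the expected 35 mm) and by the tile staying put.
- **One slip:** the fingers slid about 1.2 mm down the pads when the squeeze was relaxed. I allowed for this when seating the tongs. No check failed or disagreed.

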